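# Start a push-button data logger on the base plate

## Robot

A 7-joint arm with a two-finger parallel gripper is mounted at the origin on a cart in front of the work surface, level with it; the furniture and walls round the work are solid. World frame = base frame: x ahead of the robot, y to its left, z up, the work surface at z = 0. Lengths are in m, angles in rad, forces in N, time in s.
With the tool pointing down it reaches from about 0.4 to 0.875 m from the base axis. Payload 19.3 kg.
Tool frame: the origin (TCP) lies midway between the tips of the shut fingers; the grasp point (between the pads) lies 19 mm behind it; z points along the fingers, y is the line along which they close (so a half turn about z gives the same grasp; the last joint's range is limited). The gripper opens to 85 mm and grips with 20 to 120 N. Pads are 22 mm wide; open, the fingers measure 114 mm over their backs; the gripper's body (76 mm by 85 mm) begins 54 mm behind the grasp point. The pads swing forward as they close: fully open they stand 13 mm farther back than shut.
Start: joints at [1.273, 0.521, -0.036, 1.599, 0.021, 1.021, -0.113], TCP at [0.141, -0.609, 0.231] pointing down, gripper open.
Joint ranges: [-2.91, 2.91], [-0.3, 2.13], [-1.5, 1.42], [0.17, 2.43], [-1.26, 4.41], [0.16, 1.93], [-2.52, 2.52]. Speed limits (rad/s): [1.89, 1.89, 2.39, 2.39, 3.01, 3.01, 3.01].

## Interface

Orientations are given as [roll, pitch, yaw] about the fixed x, y, z axes, in that order (R = Rz(yaw) Ry(pitch) Rx(roll)).
In Python, from workcell import * gives the robot as it stands. The module is installed in compiled form; this text tells all that it offers.
- The arm moves only by the tool play_rows, never from a script. Its argument "deltas" is a list of rows, each a list of 7 numbers: the shift along the tool's x, y, z in units of 500 mm (1.0 is 500 mm), then the turn, a rotation vector about the tool's x, y, z in units of 120 degrees (1.0 is 120 degrees), then the closure, from 0 (fully open) to 1 (shut). A call has 1 to 10 rows; each row is the pose to reach, as a shift and turn from the pose commanded when the call began, along the tool's axes at that moment; what a row does not reach only later rows make up. A row lasts 1/10 s, in which the tool goes at most 50 mm and 8.59 degrees, less where a joint would pass 70% of its speed; a pose out of reach is approached as far as the arm can. A call with a number of a shift or a turn outside -1 to 1 is refused whole. A call with a gripper value outside its range is refused whole. The fingers move at their own pace and stop on an object; "newtons" is the grip in N (left out, the last holds). Time passes only in rows, so rows that repeat a pose let the fingers close. It gives the time, the measured TCP pose, the force, the opening and the grip force at its end, in the units of the state.
- observe(): the state, without advancing time (a new reading comes with each control period).
- grab_frame(name): name is "scene" or "top"; returns the picture (400x640x3 uint8, red, green, blue); there is no depth.
- get_calibration(name): a dict with "fovy" (degrees; the focal length in pixels is half the picture's height over the tangent of half this angle, whatever the lens; pixels are square), "cx", "cy" (the principal point, pixels), "xyz" and "rotation" of the camera in the world. Camera axes: x right, y down, z forward; pixel columns grow to the right and rows downward; lengths in m; the calibration is good to about 2 mm. A picture is of the moment at which its call begins. get_calibration takes no time and is no camera call.
- job_done(): hands the job in; it is judged then, once.
The state is a dict: "clock": time; "qpos": joint angles; "qd": joint speeds; "joint_efforts": joint torques, N m; "position": TCP position; "tool_rot": TCP orientation; "force": force on the tool from outside, world axes, zero at the start; "moment": the same for the moment, N m; "grip_width": finger opening in m; "finger_force": force on a finger pad.
Only numpy, scipy, OpenCV 4.12 (cv2) and the standard library are available. Lean on these libraries where they do the work, as an engineer would, in place of code of your own. Each camera call takes 0.05 s, during which the arm holds its last target. There are 200 camera calls.

## Task

Start the orange-marked data logger: lift it out of its dock, hold it upright over the square aluminium plate and push the button in its lower end against the plate until the button is fully in. Then let go of it, leaving it standing upright near the middle of the plate, and leave the blue-marked logger in its dock.

Things in the scene. Friction and masses are not known exactly. Their poses are not given: they have to be found in the camera images.
- orange_logger_mid (a point): Centre, half-way up, of the orange-marked logger: white, round, upright, 95 mm tall, 0.12 kg. Lower body 40 mm in diameter, 45 mm tall, with orange band; above it a neck 26 mm in diameter, 50 mm tall, with orange cap, to be gripped across at any yaw. z axis up. Underside 47.5 mm below this point, shoulder (foot of the neck) 2.5 mm below, neck's centre 22 mm above.
- orange_logger_button (a joint): Travel of the orange logger's end button (dark steel, 16 mm in diameter, in its underside), m: 0 fully out, sticking out 8 mm; 0.008 flush with the underside. It resists with about 6 N and stays where it is pushed; a green pin rises from the logger's top by the same amount. With the button in, the logger stands steadily on its flat underside.
- plate_top (a point): Centre of the upper face of the fixed square aluminium plate, 110 x 110 mm, 8 mm thick, lying on the desk; z axis up.
- blue_logger_mid (a point): Centre (47.5 mm above the underside) of the other logger, same shape with blue band and cap; leave alone. Each logger stands on its own grey dock, a fixed block 70 x 70 x 30 mm, with its button hanging in a 24 mm wide hole in the dock's top, so it lifts straight out.
Not all that is in view belongs to the job. Leave any brown look-alike of the part that bears orange_logger_mid alone.

How it is judged:
On the way, in this order (a step that is already met when the one before it is completed fails the run):
1. the orange-marked logger is lifted clear of its dock with its button still out (height (world z) of orange_logger_mid above 0.092 m and value of joint orange_logger_button below 0.003 m and angle between orange_logger_mid's own z axis and vertical below 0.35 rad), for 0.1 s.
2. held upright over the plate, its button is pushed in to within 1.5 mm of flush (value of joint orange_logger_button above 0.0065 m and contact force between the fingers and orange_logger above 1 N and contact force between orange_logger and plate above 1 N and horizontal distance between orange_logger_mid and plate_top below 0.04 m and angle between orange_logger_mid's own z axis and vertical below 0.2 rad), for 0.05 s.
At the end, for the whole second after the job is handed in: The orange-marked logger stands released and at rest on the plate, within 40 mm of its centre and within 0.15 rad of upright, its button pushed in to within 1.5 mm of flush; the blue-marked logger is within 20 mm of where it stood (value of joint orange_logger_button above 0.0065 m and horizontal distance between orange_logger_mid and plate_top below 0.04 m and z of orange_logger_mid in the frame of plate_top below 0.053 m and angle between orange_logger_mid's own z axis and vertical below 0.15 rad and linear speed of orange_logger below 0.02 m/s and distance of blue_logger_mid from where it was at the start of the episode below 0.02 m); the robot touches nothing.
It fails at once if the blue-marked logger is moved more than 20 mm (distance of blue_logger_mid from where it was at the start of the episode above 0.02 m).
It also fails if it takes over 38 s, if anything falls off the work surface, if the arm or the gripper's body presses on something with over 40 N, if the wrist force passes 120 N, or if a joint passes its speed limit or range.

## Working session

There is one attempt and no reset: what is moved stays moved. The work goes in short steps, Python scripts to look and compute and a tool call to move; the robot and the scene stay as the last step left them, time stands still between calls to the robot, and variables do not carry over. Pictures are saved under pics/ and viewed, at most 10 in all, crops included, and the job is handed in when it is done.

Besides the shell and the picture viewer there is one more tool, called as name([rows], argument=value, ...), one row to a line, values as JSON. play_rows: Moves the arm, as the interface text tells. Its arguments: {"type":"object","properties":{"deltas":{"type":"array"},"newtons":{"type":"number"}},"required":["deltas"]}

```bash
mkdir -p pics
python3 - <<'E'
from workcell import *
import cv2,json
for n in("scene","top"):
    cv2.imwrite(f"pics/{n}0.png",grab_frame(n)[:,:,::-1]); print(n,get_calibration(n))
s=observe(); print(s)
E
```

```text
scene {'fovy': 43.50830775406602, 'cx': 324.7019758086966, 'cy': 199.73224799134775, 'xyz': array([0.78550507, 0.45132602, 1.25133763]), 'rotation': array([-2.64942082e+00, -2.15509147e-03,  2.61546935e+00])}
top {'fovy': 47.04772472216834, 'cx': 322.13509754525586, 'cy': 199.20774668915266, 'xyz': array([ 0.3993627 , -0.08801518,  1.13610827]), 'rotation': array([-3.04245568,  0.01482467, -1.59968087])}
{'clock': 0.1, 'qpos': array([ 1.27280365,  0.52192623, -0.03634106,  1.59993109,  0.02120278,
        1.02111997, -0.11279306]), 'qd': array([ 0.00024702, -0.00177039, -0.00017472, -0.00048424, -0.00070919,
        0.00096387, -0.00099165]), 'joint_efforts': array([ 4.57635106e-03, -9.28496575e+01,  1.98423542e+00, -3.70535767e+01,
        1.81597529e-02,  5.29979050e-03,  3.77657329e-06]), 'position': array([ 0.14104927, -0.60857054,  0.23080783]), 'tool_rot': array([-3.14059524e+00,  6.58427487e-05,  2.27801586e-01]), 'force': array([ 0.64571584, -0.89742015,  0.28286354]), 'moment': array([-0.03528835,  0.04203213, -0.03653846]), 'finger_force': 0.0, 'grip_width': 0.08522432293474398}
```

View pics/scene0.png

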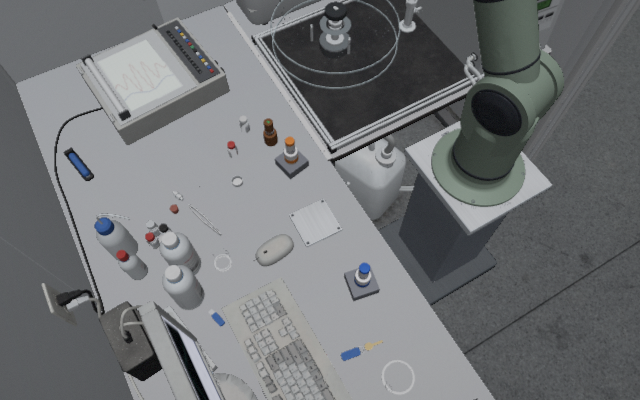

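View pics/top0.png

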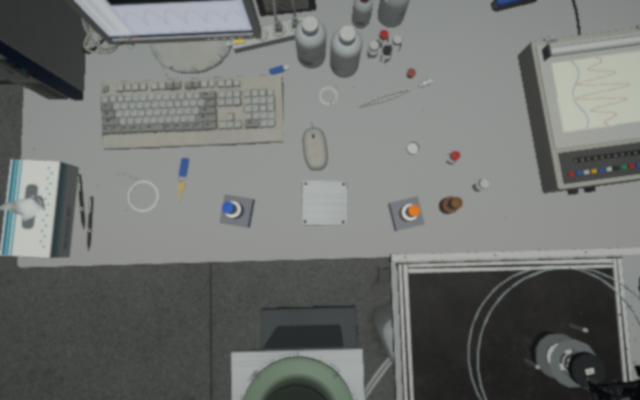

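The orange-marked logger is at scene (290,152) and top (412,211). Things that could be mistaken for it are the brown bottle at scene (270,130), top (451,205); the red-capped vials at top (454,156); and the blue logger at scene (363,275), top (232,209). The plate is at scene (316,222), top (325,203).

```bash
cat > h.py <<'E'
import numpy as np, cv2
from workcell import *
from scipy.spatial.transform import Rotation as R
def ray(n,p):
    c=get_calibration(n); f=200/np.tan(np.radians(c["fovy"]/2))
    d=R.from_euler("xyz",c["rotation"]).as_matrix()@np.array([(p[0]-c["cx"])/f,(p[1]-c["cy"])/f,1])
    return np.array(c["xyz"]),d/np.linalg.norm(d)
def onz(n,p,z):
    o,d=ray(n,p); return o+d*(z-o[2])/d[2]
def tri(p,q):
    a,d=ray("scene",p); b,e=ray("top",q)
    t=np.linalg.lstsq(np.c_[d,-e],b-a,rcond=None)[0]
    u,v=a+d*t[0],b+e*t[1]; return (u+v)/2,np.linalg.norm(u-v)
def blob(im,lo,hi,box):
    x0,y0,x1,y1=box; h=cv2.cvtColor(im[y0:y1,x0:x1],cv2.COLOR_RGB2HSV)
    m=cv2.inRange(h,lo,hi); n,l,s,c=cv2.connectedComponentsWithStats(m)
    return [(s[i,:].tolist(),(c[i]+[x0,y0]).round(1)) for i in range(1,n) if s[i,4]>8]
E
python3 - <<'E'
from h import *
S=cv2.imread("pics/scene0.png")[:,:,::-1]; T=cv2.imread("pics/top0.png")[:,:,::-1]
for nm,lo,hi,bs,bt in [("or",(5,170,120),(20,255,255),(265,125,320,185),(385,190,435,235)),
  ("bl",(105,150,80),(125,255,255),(340,250,390,300),(215,190,260,230)),
  ("brown",(3,90,30),(20,255,170),(255,110,282,150),(436,190,470,220))]:
    print(nm,blob(S,lo,hi,bs),blob(T,lo,hi,bt))
for n,im,b in(("scene",S,(285,195,348,250)),("top",T,(295,172,355,232))):
    x0,y0,x1,y1=b; g=cv2.cvtColor(im[y0:y1,x0:x1],cv2.COLOR_RGB2GRAY)
    print(n,g[::8,::8])
    m=cv2.threshold(g,0,255,cv2.THRESH_OTSU)[1]
    c=max(cv2.findContours(m,0,2)[0],key=cv2.contourArea); r=cv2.minAreaRect(c); print(r)
    q=cv2.boxPoints(r)+[x0,y0]; P=np.array([onz(n,p,.008) for p in q]); print(P.round(4),P.mean(0),np.linalg.norm(P-np.roll(P,1,0),axis=1))
a=cv2.resize(S[110:200,250:340],None,fx=4,fy=4,interpolation=2); b=cv2.resize(T[170:260,380:470],None,fx=4,fy=4,interpolation=2)
cv2.imwrite("pics/crop.png",np.hstack([a,b])[:,:,::-1])
E
```

```text
or [([21, 13, 8, 7, 47], array([289.2, 141. ]))] [([24, 16, 10, 9, 78], array([413.5, 210.2]))]
bl [([20, 13, 10, 11, 85], array([364.4, 268.3]))] [([8, 13, 10, 9, 75], array([227.5, 207.2]))]
brown [([9, 9, 13, 27, 232], array([269.7, 133.4]))] [([6, 8, 20, 14, 165], array([451.4, 203.9]))]
scene [[160 162 161 161 161 162 161 162]
 [160 160 163 160 179 182 161 162]
 [160 161 181 178 181 180 161 161]
 [161 182 184 181 182 185 184 162]
 [161 162 184 182 184 185 185 147]
 [147 162 179 184 184 186 154 162]
 [166 127 162 148 161 162 163 162]]
((30.20000457763672, 26.39999771118164), (36.671512603759766, 40.24921798706055), 63.43495178222656)
[[ 0.5566 -0.1346  0.008 ]
 [ 0.4417 -0.1338  0.008 ]
 [ 0.4542 -0.0231  0.008 ]
 [ 0.565  -0.026   0.008 ]] [ 0.50436238 -0.079368    0.008     ] [0.10895524 0.11491962 0.11135012 0.11089249]
top [[148 148 148 147 148 148 148 148]
 [148 155 159 159 154 155 149 149]
 [148 163 172 173 171 170 169 148]
 [148 168 171 171 169 168 167 148]
 [148 167 172 170 168 166 163 148]
 [148 168 172 171 170 167 163 148]
 [148 144 171 171 169 167 138 148]
 [148 148 148 148 148 148 147 148]]
((29.0, 30.0), (44.0, 44.0), 90.0)
[[ 0.5614 -0.026   0.008 ]
 [ 0.558  -0.135   0.008 ]
 [ 0.4492 -0.1313  0.008 ]
 [ 0.4523 -0.0233  0.008 ]] [ 0.50521999 -0.07890453  0.008     ] [0.10906063 0.10903376 0.10890421 0.10800063]
```

View pics/crop.png

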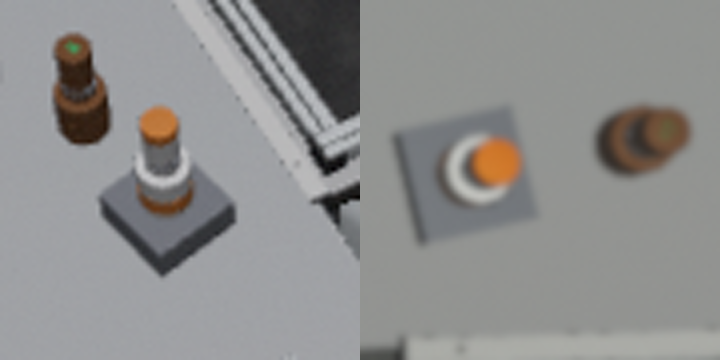

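The crop shows the orange-capped logger on its dock, at scene about (289,141) and top about (413,210). The brown look-alike stands on the bare desk at scene about (268,122) and top about (451,204). I'm going for the orange one.

Run:
```python
from h import *
p,q=(289.5,141),(413.5,210)
print(tri(p,q),onz("scene",p,.123),onz("top",q,.123))
print("shoulder top ring",onz("top",(380+481/4-90,170+168/4),.075))
print("brown",tri((268.3,122),(455,203)),onz("top",(456,203),.095))
print("blue",tri((364.4,268.3),(227.5,207.2)))
# distal target
T=onz("top",q,.124)
s=observe(); print(R.from_euler("xyz",s["tool_rot"]).as_matrix().round(3))
```

```text
(array([ 0.47074579, -0.27701324,  0.12094669]), np.float64(0.0002078927293091086)) [ 0.47139417 -0.27576331  0.123     ] [ 0.47051878 -0.27656583  0.123     ]
shoulder top ring [ 0.4694908  -0.27779767  0.075     ]
brown (array([ 0.48600743, -0.37492392,  0.10328458]), np.float64(0.0028766250177559233)) [ 0.48548974 -0.37852599  0.095     ]
blue (array([0.48954121, 0.13556915, 0.1182276 ]), np.float64(6.63050789987945e-05))
[[ 0.974  0.226 -0.   ]
 [ 0.226 -0.974  0.001]
 [-0.    -0.001 -1.   ]]
```

play_rows([
  [0.05,-0.03,0,0,0,-0.04,0],
  [0.13,-0.08,0,0,0,-0.1,0],
  [0.21,-0.13,0,0,0,-0.17,0],
  [0.29,-0.18,0,0,0,-0.24,0],
  [0.37,-0.23,0,0,0,-0.31,0],
  [0.46,-0.29,0,0,0,-0.38,0],
  [0.55,-0.345,0,0,0,-0.45,0],
  [0.64,-0.4,0,0,0,-0.52,0],
  [0.72,-0.45,0,0,0,-0.58,0],
  [0.793,-0.498,0,0,0,-0.64,0],
], newtons=40)

```text
clock: 1.1
position: [0.4719, -0.2755, 0.2313]
tool_rot: [-3.141, 0.0, 1.573]
force: [-0.3, -1.5, 0.4]
grip_width: 0.0857
finger_force: 0.0
```

play_rows([
  [0,0,0,0,0,0,0],
  [0,0,0,0,0,0,0],
])

```text
clock: 1.3
position: [0.4713, -0.2761, 0.231]
tool_rot: [-3.141, -0.001, 1.57]
force: [-1.3, -0.9, -0.6]
grip_width: 0.0854
finger_force: 0.0
```

Run:
```python
from h import *
s=observe(); print(s["position"],s["tool_rot"],s["qpos"].round(2),s["force"],s["clock"]);M=R.from_euler("xyz",s["tool_rot"]).as_matrix()
print(M.round(3),(M.T@(np.array([.470,-.277,.084])-s["position"])/.5).round(4))
cv2.imwrite("pics/s1.png",np.vstack([cv2.resize(grab_frame(n)[y:y+140,x:x+280],None,fx=2.1,fy=2.1,interpolation=2) for n,x,y in(("scene",150,40),("top",280,120))])[:,:,::-1])
```

```text
[ 0.47129447 -0.27611064  0.23095488] [-3.14111142e+00 -5.39409466e-04  1.57001312e+00] [ 0.77  0.43 -0.46  1.79  0.23  0.97  0.21] [-1.28401008 -0.93701597 -0.58003173] 1.3
[[ 0.001  1.    -0.   ]
 [ 1.    -0.001  0.001]
 [ 0.001 -0.    -1.   ]] [-0.0019 -0.0024  0.2939]
```

View pics/s1.png

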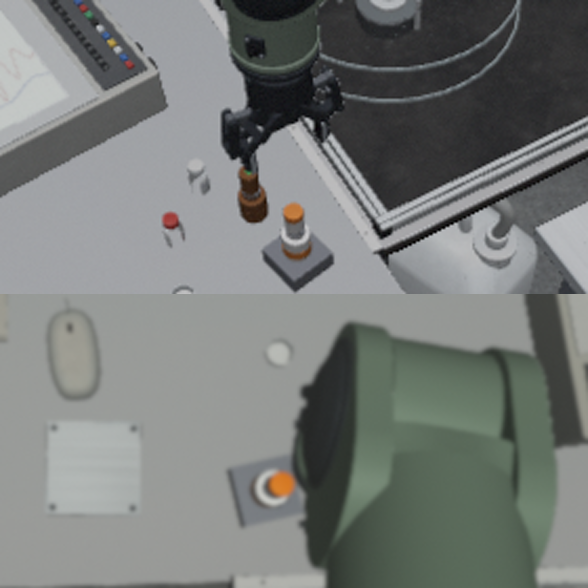

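```bash
cat >> h.py <<'E'
def proj(n,P):
    c=get_calibration(n); f=200/np.tan(np.radians(c["fovy"]/2))
    v=R.from_euler("xyz",c["rotation"]).as_matrix().T@(np.array(P)-c["xyz"]); return (v[:2]/v[2]*f+[c["cx"],c["cy"]]).round(1)
E
python3 -c "
from h import *
p=observe()['position']
for dx in(-.05,0,.05): print(proj('scene',p+[dx,0,0.01]), (proj('scene',p+[dx,0,0.01])-[150,40])*2.1)"
```

```text
[304.1 105.4] [323.61 137.34]
[286.8 113.2] [287.28 153.72]
[269.1 121.3] [250.11 170.73]
```

The picture shows the open fingers at crop (322,135) and (250,165), which is where the TCP projects (centred over the logger). The brown bottle is outside the fingers' span, so I'll descend and grip.

play_rows([
  [-0.002,-0.002,0.04,0,0,0,0],
  [-0.002,-0.002,0.1,0,0,0,0],
  [-0.002,-0.002,0.16,0,0,0,0],
  [-0.002,-0.002,0.21,0,0,0,0],
  [-0.002,-0.002,0.25,0,0,0,0],
  [-0.002,-0.002,0.28,0,0,0,0],
  [-0.002,-0.002,0.294,0,0,0,0],
  [-0.002,-0.002,0.294,0,0,0,0],
])

```text
clock: 2.2
position: [0.4694, -0.2783, 0.0839]
tool_rot: [-3.141, -0.0, 1.567]
force: [0.6, -1.3, 0.4]
grip_width: 0.0852
finger_force: 0.0
```

play_rows([
  [0,0,0,0,0,0,0.3],
  [0,0,0,0,0,0,0.5],
  [0,0,0,0,0,0,0.7],
  [0,0,0,0,0,0,0.9],
  [0,0,0,0,0,0,1],
  [0,0,0,0,0,0,1],
  [0,0,0,0,0,0,1],
  [0,0,0,0,0,0,1],
], newtons=50)

```text
clock: 3.0
position: [0.4701, -0.2782, 0.0848]
tool_rot: [3.141, 0.0, 1.568]
force: [-0.3, 0.3, 6.4]
grip_width: 0.0253
finger_force: 48.7
```

play_rows([
  [0,0,-0.01,0,0,0,1],
  [0,0,-0.03,0,0,0,1],
  [0,0,-0.06,0,0,0,1],
  [0,0,-0.1,0,0,0,1],
  [0,0,-0.13,0,0,0,1],
  [0,0,-0.14,0,0,0,1],
  [0,0,-0.14,0,0,0,1],
  [0,0,-0.14,0,0,0,1],
])

```text
clock: 3.8
position: [0.4696, -0.278, 0.1539]
tool_rot: [-3.141, -0.0, 1.568]
force: [-0.0, 0.2, -1.8]
grip_width: 0.0248
finger_force: 49.1
```

Run:
```python
from h import *
s=observe(); p=s["position"];print(p,s["force"],s["grip_width"]);M=R.from_euler("xyz",s["tool_rot"]).as_matrix()
print((M.T@(np.array([.505,-.079,p[2]])-p)/.5).round(4))
x,y=proj("scene",p).astype(int)
cv2.imwrite("pics/s2.png",cv2.resize(grab_frame("scene")[y-60:y+60,x-60:x+60],None,fx=5,fy=5,interpolation=2)[:,:,::-1])
```

```text
[ 0.46961465 -0.27795408  0.15389917] [-0.04176214  0.1848686  -1.84722299] 0.02484772534389285
[3.981e-01 6.970e-02 1.000e-04]
```

View pics/s2.png

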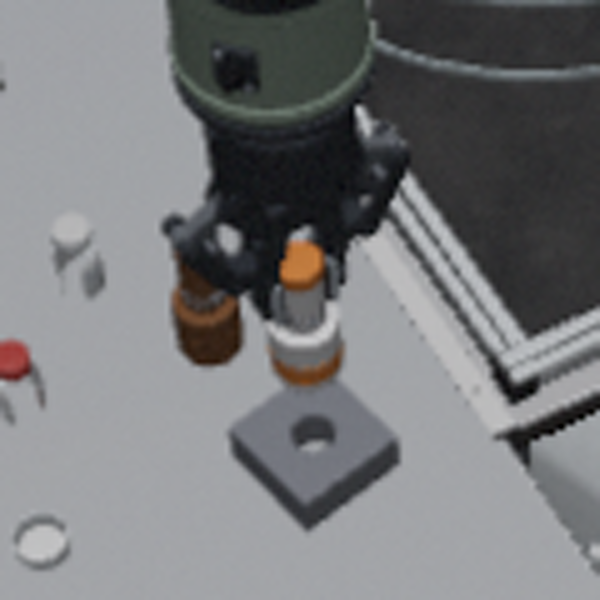

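The crop shows the logger held upright by the neck, clear of the dock hole at (315,432), with no pin raised. Next I move it over the plate.

play_rows([
  [0.02,0.004,0,0,0,0,1],
  [0.07,0.013,0,0,0,0,1],
  [0.14,0.025,0,0,0,0,1],
  [0.21,0.037,0,0,0,0,1],
  [0.28,0.049,0,0,0,0,1],
  [0.34,0.06,0,0,0,0,1],
  [0.38,0.067,0.03,0,0,0,1],
  [0.398,0.07,0.08,0,0,0,1],
  [0.398,0.07,0.12,0,0,0,1],
  [0.398,0.07,0.14,0,0,0,1],
])

```text
clock: 4.85
position: [0.5045, -0.0779, 0.0826]
tool_rot: [-3.139, -0.001, 1.57]
force: [-0.8, 0.2, -0.8]
grip_width: 0.0252
finger_force: 49.2
```

play_rows([
  [0,0,0.008,0,0,0,1],
  [0,0,0.016,0,0,0,1],
  [0,0,0.022,0,0,0,1],
  [0,0,0.026,0,0,0,1],
  [0,0,0.03,0,0,0,1],
  [0,0,0.034,0,0,0,1],
  [0,0,0.037,0,0,0,1],
  [0,0,0.037,0,0,0,1],
], newtons=80)

```text
clock: 5.65
position: [0.5056, -0.0792, 0.0658]
tool_rot: [3.141, 0.0, 1.568]
force: [0.3, 0.1, -0.0]
grip_width: 0.0246
finger_force: 78.6
```

play_rows([
  [0,0,0.003,0,0,0,1],
  [0,0,0.005,0,0,0,1],
  [0,0,0.007,0,0,0,1],
  [0,0,0.007,0,0,0,1],
])

```text
clock: 6.05
position: [0.5058, -0.0792, 0.0628]
tool_rot: [3.141, 0.0, 1.568]
force: [-1.3, -1.7, 17.5]
grip_width: 0.0245
finger_force: 80.1
```

play_rows([
  [0,0,0.001,0,0,0,1],
  [0,0,0.002,0,0,0,1],
  [0,0,0.002,0,0,0,1],
])

```text
clock: 6.35
position: [0.5059, -0.0792, 0.0627]
tool_rot: [3.14, 0.001, 1.568]
force: [-8.4, -0.5, 39.7]
grip_width: 0.0241
finger_force: 82.9
```

Run:
```python
from h import *
s=observe(); p=s["position"];print(p,s["force"])
x,y=proj("scene",p).astype(int)
cv2.imwrite("pics/s3.png",cv2.resize(grab_frame("scene")[y-55:y+45,x-50:x+50],None,fx=6,fy=6,interpolation=2)[:,:,::-1])
```

```text
[ 0.50592449 -0.07924286  0.06271505] [-8.37976501 -0.51775222 39.73054456]
```

View pics/s3.png

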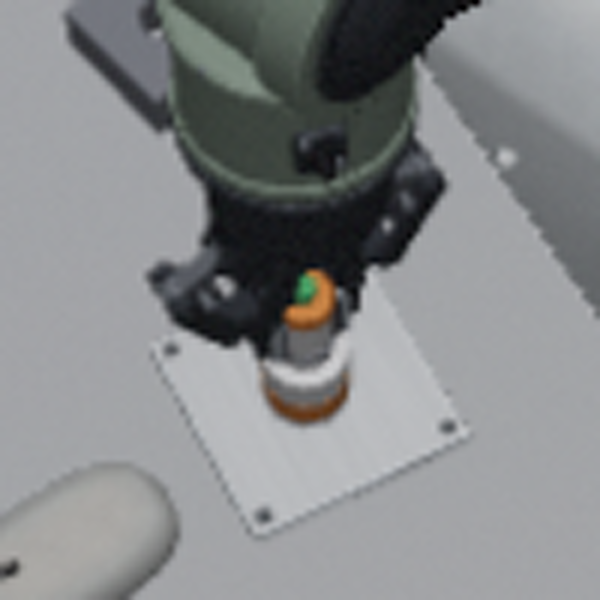

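The crop shows the green pin raised at (307,290) and the logger upright and flush on the plate. I'll ease off the load, open the fingers and retreat straight up.

play_rows([
  [0,0,-0.001,0,0,0,1],
  [0,0,-0.002,0,0,0,1],
  [0,0,-0.002,0,0,0,1],
], newtons=30)

```text
clock: 6.7
position: [0.5058, -0.0792, 0.0628]
tool_rot: [3.141, 0.0, 1.568]
force: [-1.5, -1.6, 16.7]
grip_width: 0.0244
finger_force: 80.2
```

play_rows([
  [0,0,0,0,0,0,0.65],
  [0,0,0,0,0,0,0.6],
  [0,0,0,0,0,0,0.5],
  [0,0,0,0,0,0,0.3],
  [0,0,0,0,0,0,0.1],
  [0,0,0,0,0,0,0],
  [0,0,0,0,0,0,0],
  [0,0,0,0,0,0,0],
])

```text
clock: 7.5
position: [0.5054, -0.0791, 0.0623]
tool_rot: [3.142, -0.0, 1.568]
force: [-0.1, -0.8, 0.2]
grip_width: 0.0852
finger_force: 0.0
```

play_rows([
  [0,0,-0.02,0,0,0,0],
  [0,0,-0.06,0,0,0,0],
  [0,0,-0.12,0,0,0,0],
  [0,0,-0.2,0,0,0,0],
  [0,0,-0.26,0,0,0,0],
  [0,0,-0.3,0,0,0,0],
  [0,0,-0.3,0,0,0,0],
  [0,0,-0.3,0,0,0,0],
])

```text
clock: 8.3
position: [0.5053, -0.0792, 0.2128]
tool_rot: [3.141, 0.0, 1.568]
force: [0.5, -0.7, -1.1]
grip_width: 0.0852
finger_force: 0.0
```

Run:
```python
from h import *
im=grab_frame("scene"); x,y=proj("scene",(.505,-.079,.05)).astype(int)
b=blob(im,(5,170,120),(20,255,255),(x-25,y-35,x+25,y+25)); print(b,observe()["clock"])
for s,c in b: print(onz("scene",c,.101))
cv2.imwrite("pics/s4.png",cv2.resize(im[y-60:y+100,x-60:x+100],None,fx=3.5,fy=3.5,interpolation=2)[:,:,::-1])
```

```text
[([22, 29, 8, 3, 9], array([314.9, 209.4]))] 8.35
[ 0.50968003 -0.06901674  0.101     ]
```

View pics/s4.png

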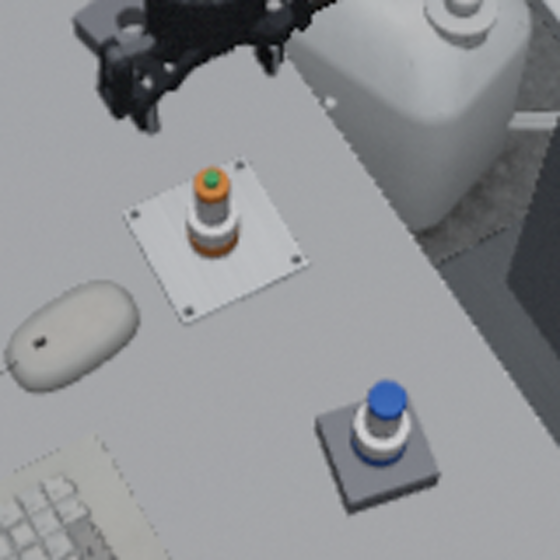

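The crop shows the orange logger upright on the middle of the plate at (213,215), with its pin up and the gripper clear. The blue logger is still in its dock at (385,420).

```bash
python3 -c "
from workcell import *
print(job_done())"
```

```text
the job is handed in; nothing more can be done
None
```

The orange logger was lifted out, its button was pushed fully in against the plate, and it now stands released and upright near the plate's middle; the blue logger was not touched, and the job was handed in at about 8.4 s, though `job_done()` returned no verdict.

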